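Run down the loose wing nut of the flower press

ROBOT

A 6-joint arm with a two-finger parallel gripper is mounted at the origin on the work surface. World frame = base frame: x ahead of the robot, y to its left, z up, the work surface at z = 0. Lengths are in m, angles in rad, forces in N, time in s.
With the tool pointing down it reaches from about 0.4 to 0.825 m from the base axis. Payload 7 kg.
Tool frame: the origin (TCP) lies at the very end of the fingers, on their centre line; the grasp point (between the pads) lies 19 mm behind it; z points along the fingers, y is the direction in which the jaws open and shut (so a half turn about z gives the same grasp; the last joint's range is limited). The gripper opens to 88 mm and grips with 3 to 60 N. Pads are 19 mm wide; open, the fingers measure 130 mm over their backs; the gripper's body (78 mm by 193 mm) begins 47 mm behind the grasp point.
Start: joints at [-0.988, 0.359, 0.012, 0, -1.224, -0.288], TCP at [0.196, -0.646, 0.227] pointing down, gripper open.
Joint ranges: [-3.07, 3.07], [-1.43, 2.12], [-1.02, 1.25], [-3.03, 1.67], [-3.05, -0], [-3.03, 3.03]. Speed limits (rad/s): [2.39, 2.39, 3.01, 3.14, 3.14, 3.14].

INTERFACE

Orientations are given as a unit quaternion [w, x, y, z].
In Python, from rig import ctrl, optics gives the robot as it stands.
- The arm moves only by the tool arm_command, never from a script. Its argument "increments" is a list of rows, each an object of numbers: "dx", "dy", "dz": the shift along the tool's x, y, z in mm; "rx", "ry", "rz": the turn, a rotation vector about the tool's x, y, z in rad. A call has 1 to 5 rows; each row is the pose to reach, as a shift and turn from the pose commanded when the call began, along the tool's axes at that moment; what a row does not reach only later rows make up. A row lasts 1/12 s, in which the tool goes at most 41.7 mm and 7.16 degrees, less where a joint would pass 70% of its speed; a pose out of reach is approached as far as the arm can. A call with a gripper value outside its range is refused whole. "claw" is the opening, from -1 (shut) to 1 (fully open), so that 0 is half open, set as the call begins (left out, the last holds). The fingers move at their own pace and stop on an object; the grip force is fixed at half the most. Time passes only in rows, so rows that repeat a pose let the fingers close. It gives the time, the measured TCP pose, the force and the opening at its end, in the units of the state.
- ctrl.get_state(): the state, without advancing time (a new reading comes with each control period).
- optics.capture(name): name is "scene" or "side" or "wrist"; returns a dict with "color" (400x640x3 uint8, red, green, blue), "fx", "fy", "cx", "cy" (pixels), "xyz" and "rotation" of the camera in the world; the wrist camera has in their place "hand_eye" (4x4, takes a point from camera to tool coordinates, whose origin is the TCP and whose axes are the flange's). Camera axes: x right, y up, looking along -z (the intrinsics and any distortion apply to the point x, -y, -z); pixel columns grow to the right and rows downward; lengths in m; the calibration is good to about 2 mm. The wrist camera is an equidistant fisheye: a pixel r from the principal point sees the ray r / f radians off the axis. A picture is of the moment at which its call begins: read the wrist's pose just before it. There is no depth.
- ctrl.hand_in(): hands the job in, once; it reports no verdict.
The state is a dict: "clock": time; "q": joint angles; "dq": joint speeds; "joint_torque": joint torques, N m; "position": TCP position; "tool_rot": TCP orientation; "wrist_force": force on the tool from outside, world axes, zero at the start; "ft_torque": the same for the moment, N m; "grip_width": finger opening in m.
Only numpy, scipy, OpenCV 4.12 (cv2) and the standard library are available. Lean on these libraries where they do the work, as an engineer would, in place of code of your own. Each camera call takes 0.05 s, during which the arm holds its last target. There are 200 camera calls.

TASK

One of the four wing nuts on the flower press, the brass one, is still loose: spin it clockwise down its bolt with repeated strokes of a fingertip against its wings, until it sits finger-tight on its washer. Only push the wings round: do not take the nut between the fingers, do not shove or lift the press, and leave the egg, glue stick and felt pen where they are.

Things in the scene. Friction and masses are not known exactly. Their poses are not given: they have to be found in the camera images.
- press: Flower press, loose on the table, 1.5 kg: plywood boards 190 x 190 x 12 mm, card layers between, pale green lid with a flower. Origin: centre of its underside, z up, x and y along its edges. Top face 52 mm up. 10 mm bolts at x, y = +-67 mm end 84 mm up; a washer 30 mm across, 2 mm thick at each. The brass nut is at (+67, +67); the three grey steel wing nuts are tight and do not turn.
- seat (a point): Point on the axis of the brass nut's bolt at the upper face of its washer, 54 mm above the table, fixed to the press.
- brass_nut: Loose brass wing nut. Origin: on its axis, at its underside; x along its wings (either way), z up. Round hub 20 mm across, 12 mm high. Two opposite wings 5 mm thick with round ears (discs 15 mm across), 51 mm over their ends: each ear spans 10.5 to 25.5 mm from the axis and 10 to 25 mm above the underside. Seated, the underside is 54 mm above the table.
- nut_turn (a joint): Turn of the brass nut in rad: 0 = seated finger-tight on its washer (a firm stop; wings then along the press's x axis), negative = still to be turned. Grows when turned clockwise seen from above; the nut sinks 1.5 mm a turn. It starts 0.7 to 1.3 turns from its seat. Turning takes about 0.02 N m, 1 to 2 N at the wings; it stays where it is left.
- egg: Bystander: painted wooden egg fixed on its small turned stand, 42 mm across, 81 mm high overall. Origin at the centre of its underside.
- glue: Bystander: standing glue stick, white and yellow with a red cap, 30 mm across, 90 mm high. Origin at the centre of its underside.
- pen: Bystander: felt pen lying on the table, white with a green cap, 140 mm long, 11 mm thick. Origin at the middle of its underside, x along it.

How it is judged:
At the end, for the whole second after the job is handed in: The brass nut rests within 0.25 rad (14 degrees) of its stop on the washer; the press lies flat and at rest within 30 mm of where it was, and the egg, glue stick and pen are upright or lying within 20 mm of where they were (value of joint nut_turn above -0.25 rad and velocity of joint nut_turn between -0.1 and 0.1 rad/s and height (world z) of press below 0.004 m and angle between press's own z axis and vertical below 0.05 rad and distance of each of press, seat from where it was at the start of the episode below 0.03 m and linear speed of press below 0.01 m/s and distance of each of egg, glue, pen from where it was at the start of the episode below 0.02 m and angle between each of egg, glue's own z axis and vertical below 0.2 rad); the robot touches nothing.
It fails at once if the brass nut is taken between the fingers (they touch it with the grasp point low over it, in its wings' plane) (contact force between the fingers and brass_nut above 0.3 N and y of the grasp point in the frame of brass_nut between -0.004 and 0.004 m and horizontal distance between the grasp point and brass_nut below 0.028 m and z of the grasp point in the frame of brass_nut below 0.0385 m).
It fails at once if the press is lifted more than 12 mm or tipped (height (world z) of press above 0.012 m or angle between press's own z axis and vertical above 0.12 rad).
It fails at once if the press is shoved more than 30 mm (distance of any of press, seat from where it was at the start of the episode above 0.03 m).
It fails at once if the egg or the glue stick is moved more than 20 mm or tipped (distance of any of egg, glue from where it was at the start of the episode above 0.02 m or angle between any of egg, glue's own z axis and vertical above 0.35 rad).
It fails at once if the felt pen is moved more than 20 mm (distance of pen from where it was at the start of the episode above 0.02 m).
It also fails if it takes over 72 s, if anything falls off the work surface, if the arm or the gripper's body presses on something with over 40 N, if the wrist force passes 120 N, or if a joint passes its speed limit or range.

## Working session

There is one attempt and no reset: what is moved stays moved. The work goes in short steps, Python scripts to look and compute and a tool call to move; the robot and the scene stay as the last step left them, time stands still between calls to the robot, and variables do not carry over. Pictures are saved under pics/ and viewed, about 8 in all and at most 12, crops included, and the job is handed in when it is done.

Besides the shell and the picture viewer there is one more tool, called after ">>>" by a JSON object that holds its "fn" and its "kwargs", one argument or row to a line. arm_command: Moves the arm, as the interface text tells. Its arguments: {"type":"object","properties":{"increments":{"type":"array","items":{"type":"object","properties":{"dx":{"type":"number"},"dy":{"type":"number"},"dz":{"type":"number"},"rx":{"type":"number"},"ry":{"type":"number"},"rz":{"type":"number"}}}},"claw":{"type":"number"}},"required":["increments"]}

```bash
mkdir -p pics; cat > h.py <<'E'
import numpy as np,cv2
from rig import ctrl,optics
from scipy.spatial.transform import Rotation as R
def cam(n):
    c=optics.capture(n);return c
def rot(c):
    r=np.array(c["rotation"],float)
    return r if r.shape==(3,3) else R.from_quat(r,scalar_first=True).as_matrix()
def pix(c,u,v,z):
    d=rot(c)@np.array([(u-c["cx"])/c["fx"],-(v-c["cy"])/c["fy"],-1]);o=np.array(c["xyz"])
    return o+d*(z-o[2])/d[2]
def proj(c,p):
    q=rot(c).T@(np.array(p)-c["xyz"]);return c["cx"]+c["fx"]*q[0]/-q[2],c["cy"]-c["fy"]*q[1]/-q[2]
def save(n,im,s=1):
    cv2.imwrite("pics/"+n,cv2.resize(im[:,:,::-1],None,fx=s,fy=s,interpolation=cv2.INTER_CUBIC))
E
python3 - <<'E'
from h import *
import pickle
for n in("scene","side"):
    c=cam(n);save(n+"0.png",c["color"],1.25);pickle.dump(c,open(n+".pkl","wb"));print(n,{k:c[k] for k in c if k!="color"})
s=ctrl.get_state();print(s)
E
```

```text
scene {'fx': 448.66308992200544, 'fy': 448.66308992200544, 'cx': 322.8754282305504, 'cy': 198.16377677943606, 'xyz': array([1.01759169, 0.27011685, 0.76186926]), 'rotation': array([0.45917055, 0.16003871, 0.27611459, 0.82904207])}
side {'fx': 470.18103506617194, 'fy': 470.18103506617194, 'cx': 320.09838219398824, 'cy': 205.0994187168081, 'xyz': array([ 0.30091649, -0.39540186,  0.60265121]), 'rotation': array([ 0.89404278,  0.34926175, -0.10380902, -0.2606289 ])}
{'clock': 0.1, 'q': array([-9.87896292e-01,  3.59312001e-01,  1.11937737e-02, -2.84483560e-04,
       -1.22407908e+00, -2.88113658e-01]), 'dq': array([-0.00119277, -0.00158357,  0.00262027,  0.00208191, -0.00046122,
       -0.00230798]), 'joint_torque': array([-1.77928672e-03, -5.84162414e+01,  2.93749470e+01,  7.01549694e+00,
        1.01886364e-02, -7.48207776e-05]), 'position': array([ 0.19597703, -0.64550066,  0.22574165]), 'tool_rot': array([-1.74257059e-04, -1.46812146e-01,  9.89164135e-01,  6.91527774e-04]), 'wrist_force': array([-0.14829031, -0.19889126,  0.13941787]), 'ft_torque': array([0.06617171, 0.01347537, 0.01285416]), 'grip_width': 0.08769961680042959}
```

View pics/scene0.png

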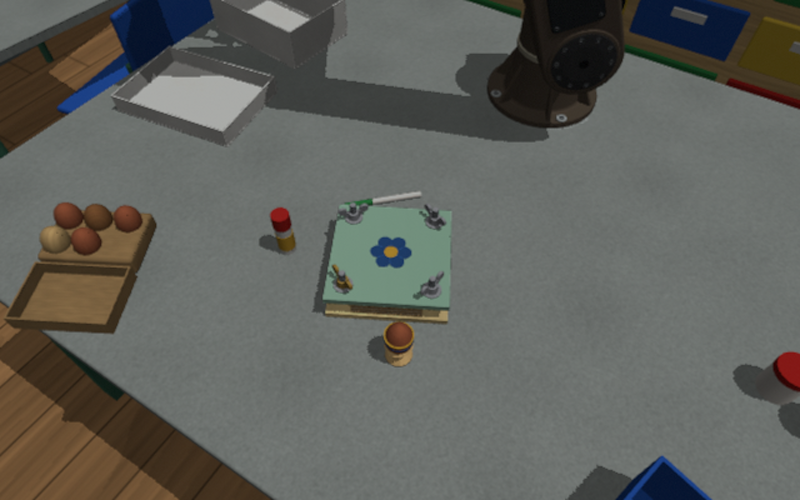

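View pics/side0.png

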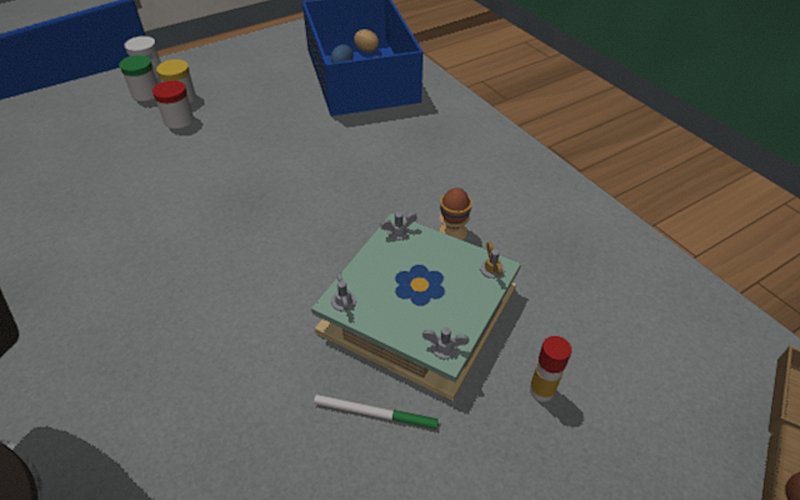

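Scene: the press spans roughly (325–452, 208–305), brass nut at (341,279), egg at (399,345), glue at (283,232) and pen at (385,200). Side: brass nut at (492,262), egg at (455,212), glue at (550,370).

```bash
python3 - <<'E'
from h import *
import pickle
c=pickle.load(open("scene.pkl","rb"));s=pickle.load(open("side.pkl","rb"))
k=.8
A=[(333,207),(452,210),(450,306),(324,301)]
B=[(520,265),(458,376),(313,308),(393,213)]
for n,cc,P in(("scene",c,A),("side",s,B)):
    for p in P: print(n,p,pix(cc,p[0]*k,p[1]*k,.052).round(4))
for n,p,z in(("egg",(399,360),.005),("egg mid",(399,338),.06),("glue",(287,248),.0),("gluetop",(280,213),.09),("flower",(391,252),.052),("nutaxis base",(342,288),.054)): print(n,pix(c,p[0]*k,p[1]*k,z).round(4))
for n,p,z in(("egg",(455,232),.005),("egg mid",(455,205),.06),("glue",(544,395),.0),("gluetop",(556,346),.09),("flower",(419,285),.052),("nutbase",(492,270),.054)): print("s",n,pix(s,p[0]*k,p[1]*k,z).round(4))
a=c["color"][200:250,240:310];b=s["color"][180:230,358:428]
both=np.hstack([cv2.resize(x,(560,400),interpolation=cv2.INTER_CUBIC)[:, :400] if 0 else cv2.resize(x,(400,286),interpolation=cv2.INTER_CUBIC) for x in(a,b)])
save("nut0.png",both)
E
```

```text
scene (333, 207) [ 0.5454 -0.1524  0.052 ]
scene (452, 210) [0.4441 0.0198 0.052 ]
scene (450, 306) [0.6101 0.1078 0.052 ]
scene (324, 301) [ 0.7021 -0.0543  0.052 ]
side (520, 265) [ 0.6961 -0.0611  0.052 ]
side (458, 376) [ 0.5348 -0.1485  0.052 ]
side (313, 308) [0.4452 0.0174 0.052 ]
side (393, 213) [0.6119 0.1056 0.052 ]
egg [0.7042 0.0783 0.005 ]
egg mid [0.6986 0.0744 0.06  ]
glue [ 0.6276 -0.1945  0.    ]
gluetop [ 0.6255 -0.1926  0.09  ]
flower [ 0.5729 -0.0193  0.052 ]
nutaxis base [ 0.6703 -0.0443  0.054 ]
s egg [0.6926 0.0667 0.005 ]
s egg mid [0.6875 0.0664 0.06  ]
s glue [ 0.6254 -0.1983  0.    ]
s gluetop [ 0.6262 -0.1915  0.09  ]
s flower [ 0.5704 -0.0202  0.052 ]
s nutbase [ 0.6597 -0.0501  0.054 ]
```

View pics/nut0.png

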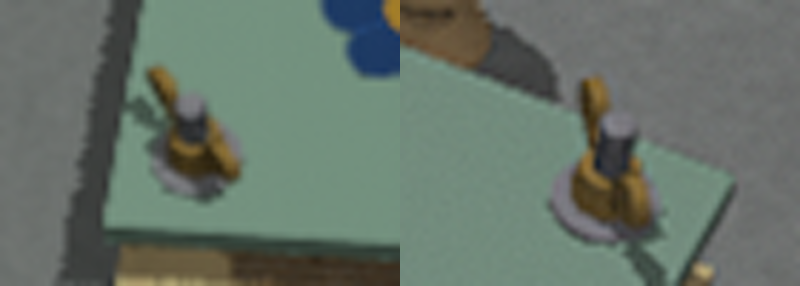

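```bash
python3 - <<'E'
from h import *
import pickle
c=pickle.load(open("scene.pkl","rb"));s=pickle.load(open("side.pkl","rb"))
f=5.714
for cc,o,P in((c,(240,200),[(160,82),(228,160),(190,103)]),(s,(358,180),[(193,95),(235,200),(218,122)])):
    q=[pix(cc,p[0]/f+o[0],p[1]/f+o[1],z) for p,z in zip(P,(.073,.073,.084))]
    d=q[0]-q[1];print(np.round(q,4).tolist(),np.degrees(np.arctan2(d[1],d[0])),np.hypot(*d[:2]))
st=ctrl.get_state();T=R.from_quat(st["tool_rot"],scalar_first=True).as_matrix();print(T.round(3),(T.T@(np.array([.664,-.046,.2])-st["position"])*1000).round(1))
E
```

```text
[[0.656, -0.0656, 0.073], [0.6692, -0.0292, 0.073], [0.6633, -0.0473, 0.084]] -109.84081808489925 0.03873979694889918
[[0.6702, -0.0288, 0.073], [0.6556, -0.0649, 0.073], [0.6619, -0.0478, 0.084]] 67.9357379405925 0.03893757011302096
[[-0.957 -0.29  -0.001]
 [-0.29   0.957  0.001]
 [ 0.     0.001 -1.   ]] [-622.   437.7   26.3]
```

```bash
cat > path.py <<'E'
import numpy as np
from scipy.optimize import brentq
a=np.radians
# block half sizes: world x 21 (long), world y 9.5 ; returns centre offset from axis (mm) touching ear at th (deg)
s=np.linspace(-1,1,41)
B=np.array([(21*t,w*9.5) for t in s for w in(-1,1)]+[(w*21,9.5*t) for t in s for w in(-1,1)])
def gap(phi,th,rho):
    c=rho*np.array([np.cos(a(phi)),np.sin(a(phi))]);P=B+c
    e=np.array([np.cos(a(th)),np.sin(a(th))]);n=np.array([-e[1],e[0]])
    r=P@e;d=P@n;m=(r>8)&(r<25.5)
    # dense boundary: nearest perpendicular distance over ear's radial span
    return (d[m].min() if m.any() else 99)-2.5
def centre(th,rho=31):
    ph=[p for p in np.arange(th+5,th+100,.5) if gap(p,th,rho)>=0]
    p=ph[0];c=rho*np.array([np.cos(a(p)),np.sin(a(p))])
    q=np.maximum(np.abs(c)-[21,9.5],0);return p,c,np.hypot(*q)
if __name__=="__main__":
    for th in range(100,-100,-10):
        p,c,b=centre(th);print(th,p,c.round(1),"bolt clr",round(b-5,1))
E
python3 path.py
```

```text
100 153.5 [-27.7  13.8] bolt clr 3.0
90 139.5 [-23.6  20.1] bolt clr 5.9
80 133.5 [-21.3  22.5] bolt clr 8.0
70 125.5 [-18.   25.2] bolt clr 10.7
60 115.5 [-13.3  28. ] bolt clr 13.5
50 77.5 [ 6.7 30.3] bolt clr 15.8
40 62.5 [14.3 27.5] bolt clr 13.0
30 51.5 [19.3 24.3] bolt clr 9.8
20 41.0 [23.4 20.3] bolt clr 6.1
10 32.0 [26.3 16.4] bolt clr 3.7
0 23.0 [28.5 12.1] bolt clr 3.0
-10 20.0 [29.1 10.6] bolt clr 3.2
-20 17.0 [29.6  9.1] bolt clr 3.6
-30 13.5 [30.1  7.2] bolt clr 4.1
-40 9.0 [30.6  4.8] bolt clr 4.6
-50 3.0 [31.   1.6] bolt clr 5.0
-60 -4.5 [30.9 -2.4] bolt clr 4.9
-70 -14.5 [30.  -7.8] bolt clr 4.0
-80 -26.5 [ 27.7 -13.8] bolt clr 3.0
-90 -40.5 [ 23.6 -20.1] bolt clr 5.9
```

>>> {"fn": "arm_command", "kwargs": {
  "increments": [
    {"dx":-31,"dy":22,"rz":-0.12},
    {"dx":-62,"dy":44,"rz":-0.24},
    {"dx":-93,"dy":66,"rz":-0.36},
    {"dx":-124,"dy":88,"rz":-0.48},
    {"dx":-155,"dy":109,"rz":-0.6}
  ],
  "claw": -1
}}

```text
schema error: expected keys dx, dy, dz, rx, ry, rz
```

>>> {"fn": "arm_command", "kwargs": {
  "increments": [
    {"dx":-31,"dy":22,"dz":0,"rx":0,"ry":0,"rz":-0.12},
    {"dx":-62,"dy":44,"dz":0,"rx":0,"ry":0,"rz":-0.24},
    {"dx":-93,"dy":66,"dz":0,"rx":0,"ry":0,"rz":-0.36},
    {"dx":-124,"dy":88,"dz":0,"rx":0,"ry":0,"rz":-0.48},
    {"dx":-155,"dy":109,"dz":0,"rx":0,"ry":0,"rz":-0.6}
  ],
  "claw": -1
}}

```text
clock: 0.52
position: [0.3132, -0.4949, 0.2262]
tool_rot: [-0.0, -0.435, 0.9, 0.0]
wrist_force: [1.5, -0.4, -0.1]
grip_width: 0.0601
```

```bash
cat > go.py <<'E'
from h import *
import sys
t=np.array([float(x) for x in sys.argv[1:4]])
st=ctrl.get_state();T=R.from_quat(st["tool_rot"],scalar_first=True).as_matrix()
D=R.from_euler("z",180,degrees=True).as_matrix()@np.diag([1,-1,-1.]) # placeholder
D=np.array([[0,-1,0],[-1,0,0],[0,0,-1.]])
print("pos",st["position"].round(4),"shift mm",(T.T@(t-st["position"])*1000).round(1),"rotvec",R.from_matrix(T.T@D).as_rotvec().round(3),"F",st["wrist_force"].round(2),"t",st["clock"],"w",st["grip_width"],"q",st["q"].round(2))
E
python3 go.py .6386 -.0215 .14
```

```text
pos [ 0.3132 -0.4949  0.2262] shift mm [-573.1   39.1   86.3] rotvec [ 0.001  0.    -0.671] F [ 1.46 -0.43 -0.07] t 0.5167 w 0.06010939443578888 q [-0.67  0.21 -0.19 -0.   -1.17  0.  ]
```

>>> {"fn": "arm_command", "kwargs": {
  "increments": [
    {"dx":-38,"dy":2.5,"dz":0,"rx":0,"ry":0,"rz":-0.12},
    {"dx":-76,"dy":5,"dz":0,"rx":0,"ry":0,"rz":-0.24},
    {"dx":-114,"dy":7.5,"dz":0,"rx":0,"ry":0,"rz":-0.36},
    {"dx":-152,"dy":10,"dz":0,"rx":0,"ry":0,"rz":-0.48},
    {"dx":-190,"dy":12.5,"dz":0,"rx":0,"ry":0,"rz":-0.6}
  ]
}}

```text
clock: 0.93
position: [0.4224, -0.3387, 0.2264]
tool_rot: [0.0, -0.682, 0.731, 0.0]
wrist_force: [1.1, 0.1, -0.2]
grip_width: 0.0267
```

```bash
python3 go.py .637 -.030 .14
```

```text
pos [ 0.4224 -0.3387  0.2264] shift mm [-322.9 -192.5   86.5] rotvec [ 0.    0.   -0.07] F [ 1.06  0.07 -0.16] t 0.9333 w 0.02671783341403085 q [-0.31  0.14 -0.28 -0.   -1.15  0.24]
```

>>> {"fn": "arm_command", "kwargs": {
  "increments": [
    {"dx":-34,"dy":-20,"dz":0,"rx":0,"ry":0,"rz":-0.07},
    {"dx":-68,"dy":-40,"dz":0,"rx":0,"ry":0,"rz":-0.07},
    {"dx":-102,"dy":-60,"dz":0,"rx":0,"ry":0,"rz":-0.07},
    {"dx":-136,"dy":-80,"dz":0,"rx":0,"ry":0,"rz":-0.07},
    {"dx":-170,"dy":-100,"dz":0,"rx":0,"ry":0,"rz":-0.07}
  ]
}}

```text
clock: 1.35
position: [0.535, -0.1767, 0.2265]
tool_rot: [-0.0, -0.705, 0.709, 0.0]
wrist_force: [0.1, -1.3, -1.1]
grip_width: 0.0004
```

```bash
python3 go.py .637 -.030 .14
```

```text
pos [ 0.535  -0.1767  0.2265] shift mm [-147.2 -101.1   86.5] rotvec [ 0.     0.    -0.006] F [ 0.09 -1.26 -1.1 ] t 1.35 w 0.00042959585691957074 q [ 0.03  0.18 -0.24 -0.   -1.16 -0.03]
```

>>> {"fn": "arm_command", "kwargs": {
  "increments": [
    {"dx":-36,"dy":-25,"dz":0,"rx":0,"ry":0,"rz":-0.006},
    {"dx":-72,"dy":-50,"dz":0,"rx":0,"ry":0,"rz":-0.006},
    {"dx":-108,"dy":-75,"dz":15,"rx":0,"ry":0,"rz":-0.006},
    {"dx":-140,"dy":-97,"dz":45,"rx":0,"ry":0,"rz":-0.006},
    {"dx":-140,"dy":-97,"dz":80,"rx":0,"ry":0,"rz":-0.006}
  ]
}}

```text
clock: 1.77
position: [0.6365, -0.0361, 0.1529]
tool_rot: [-0.003, 0.708, -0.706, 0.003]
wrist_force: [1.6, 0.0, -0.2]
grip_width: 0.0004
```

```bash
python3 go.py .637 -.030 .0705; python3 - <<'E'
from h import *
s=ctrl.get_state();c=cam("wrist");print({k:c[k] for k in c if k!="color"});save("w1.png",c["color"],1.25)
E
```

```text
pos [ 0.6365 -0.0361  0.1529] shift mm [-6.1  0.2 82.5] rotvec [-0.008  0.001  0.003] F [ 1.64  0.02 -0.23] t 1.7667 w 0.00043114848180012515 q [ 0.25  0.35 -0.18  0.   -1.03 -0.25]
{'fx': 309.70691628693146, 'fy': 309.70691628693146, 'cx': 317.2351319480523, 'cy': 201.77195953074795, 'hand_eye': array([[ 8.31448276e-04,  9.62333774e-01,  2.71869483e-01,
         7.33566763e-02],
       [ 9.99999642e-01, -8.42777536e-04, -7.50900413e-05,
         1.85328882e-03],
       [ 1.56863811e-04,  2.71869448e-01, -9.62334130e-01,
        -1.57869309e-01],
       [ 0.00000000e+00,  0.00000000e+00,  0.00000000e+00,
         1.00000000e+00]])}
```

View pics/w1.png

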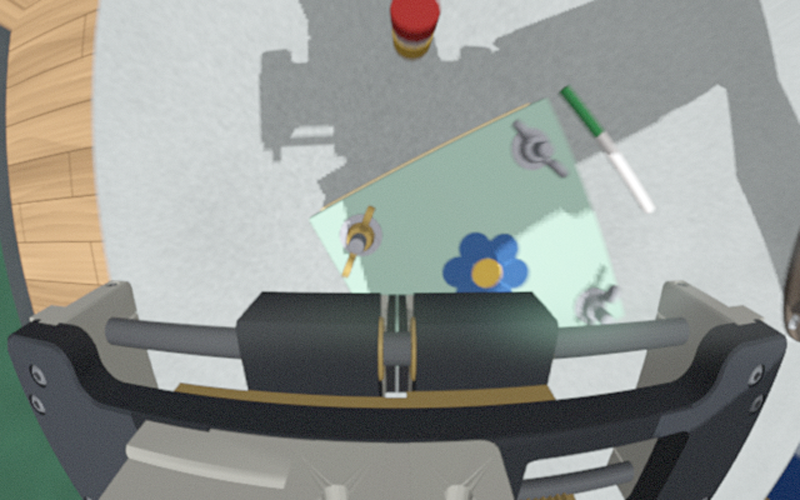

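The wrist view shows the bolt top at (357,243), ears at (369,216) and (348,265), and glue and pen well clear.

```bash
cat >> h.py <<'E'
def wpix(c,st,u,v,z):
    x=(u-c["cx"])/c["fx"];y=(v-c["cy"])/c["fy"];r=np.hypot(x,y);k=np.sin(r)/r
    d=np.array([x*k,-y*k,-np.cos(r)]);H=np.array(c["hand_eye"])
    T=R.from_quat(st["tool_rot"],scalar_first=True).as_matrix()
    o=T@H[:3,3]+st["position"];d=T@H[:3,:3]@d
    return o+d*(z-o[2])/d[2]
def nut(P,name=None):
    pass
E
python3 - <<'E'
from h import *
st=ctrl.get_state();c=cam("wrist")
q=[wpix(c,st,u/1.25,v/1.25,z) for u,v,z in((357,243,.084),(369,216,.0728),(348,265,.0728),(487,273,.052))]
d=q[1]-q[2];print(np.round(q,4),np.degrees(np.arctan2(d[1],d[0])),np.hypot(*d[:2]));print(st["position"],((q[1]+q[2])/2).round(4))
save("w2.png",c["color"][150:250,240:340],5)
E
python3 go.py .637 -.030 .0705
```

```text
[[ 0.6512 -0.0541  0.084 ]
 [ 0.6448 -0.0678  0.0728]
 [ 0.6582 -0.0372  0.0728]
 [ 0.5659 -0.0247  0.052 ]] -113.78089985411961 0.03340976361373808
[ 0.63068688 -0.03606466  0.14136638] [ 0.6515 -0.0525  0.0728]
pos [ 0.6287 -0.038   0.1432] shift mm [-8.  -9.1 72.6] rotvec [ 0.011 -0.     0.001] F [-1.12 -0.21 -0.89] t 1.8667 w 0.0007527709713838106 q [ 0.25  0.35 -0.19 -0.   -1.03 -0.24]
```

View pics/w2.png

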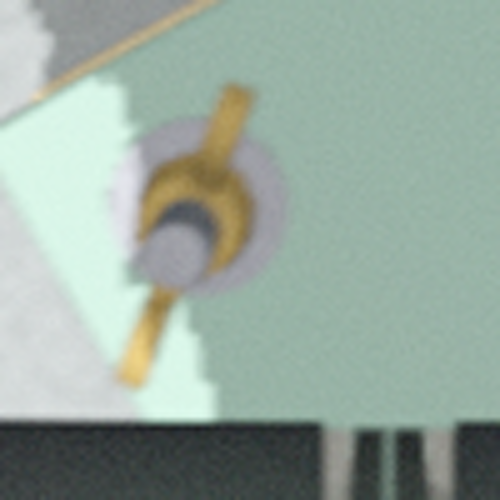

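>>> {"fn": "arm_command", "kwargs": {
  "increments": [
    {"dx":0,"dy":0,"dz":0,"rx":0,"ry":0,"rz":0},
    {"dx":0,"dy":0,"dz":0,"rx":0,"ry":0,"rz":0},
    {"dx":0,"dy":0,"dz":0,"rx":0,"ry":0,"rz":0},
    {"dx":0,"dy":0,"dz":0,"rx":0,"ry":0,"rz":0},
    {"dx":0,"dy":0,"dz":0,"rx":0,"ry":0,"rz":0}
  ]
}}

```text
clock: 2.28
position: [0.6321, -0.0408, 0.1523]
tool_rot: [0.001, -0.707, 0.707, -0.001]
wrist_force: [0.4, -0.4, 0.3]
grip_width: 0.0006
```

```bash
python3 - <<'E'
from h import *
st=ctrl.get_state();c=cam("wrist");save("w3.png",c["color"][150:250,240:340],5)
import pickle;pickle.dump((st,c),open("w3.pkl","wb"))
print(st["position"],st["tool_rot"],st["dq"].round(3))
E
python3 go.py .637 -.030 .0705
```

```text
[ 0.63207588 -0.0407892   0.15225307] [ 0.00110368 -0.70677354  0.7074386  -0.00075962] [ 0.003  0.004 -0.006 -0.001  0.004 -0.001]
pos [ 0.632  -0.0407  0.152 ] shift mm [-10.6  -4.8  81.5] rotvec [-0.002  0.    -0.001] F [ 0.23  1.08 -0.1 ] t 2.3333 w 0.0003158071381930501 q [ 0.24  0.34 -0.19  0.   -1.04 -0.24]
```

View pics/w3.png

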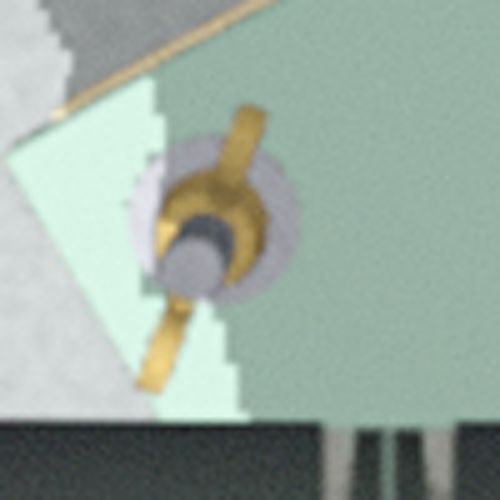

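```bash
python3 - <<'E'
from h import *
import pickle;st,c=pickle.load(open("w3.pkl","rb"))
q=[wpix(c,st,u/5+240,v/5+150,z) for u,v,z in((193,266,.084),(215,218,.054),(252,112,.0728),(150,386,.0728),(10,155,.052))]
d=q[2]-q[3];print(np.round(q,4),np.degrees(np.arctan2(d[1],d[0])),np.hypot(*d[:2]),(q[2]+q[3])/2)
E
```

```text
[[ 0.6599 -0.0491  0.084 ]
 [ 0.6598 -0.049   0.054 ]
 [ 0.6513 -0.0709  0.0728]
 [ 0.6693 -0.0253  0.0728]
 [ 0.6958 -0.0599  0.052 ]] -111.54571841151858 0.0490156749620608 [ 0.66033254 -0.04806703  0.0728    ]
```

>>> {"fn": "arm_command", "kwargs": {
  "increments": [
    {"dx":-5,"dy":-2,"dz":25,"rx":0,"ry":0,"rz":0},
    {"dx":-10,"dy":-3.5,"dz":50,"rx":0,"ry":0,"rz":0},
    {"dx":-10,"dy":-3.5,"dz":60,"rx":0,"ry":0,"rz":0},
    {"dx":-10,"dy":-3.5,"dz":60,"rx":0,"ry":0,"rz":0},
    {"dx":-10,"dy":-3.5,"dz":60,"rx":0,"ry":0,"rz":0}
  ]
}}

```text
clock: 2.75
position: [0.6352, -0.0305, 0.0909]
tool_rot: [0.0, 0.707, -0.707, 0.0]
wrist_force: [0.2, 0.7, -0.5]
grip_width: 0.0001
```

```bash
python3 go.py .6355 -.0307 .0702
```

```text
pos [ 0.6352 -0.0305  0.0909] shift mm [ 0.2 -0.3 20.7] rotvec [ 0.001 -0.001  0.   ] F [ 0.18  0.71 -0.5 ] t 2.75 w 9.704688104623536e-05 q [ 0.26  0.41 -0.25  0.   -0.92 -0.26]
```

>>> {"fn": "arm_command", "kwargs": {
  "increments": [
    {"dx":0,"dy":0,"dz":10,"rx":0,"ry":0,"rz":0},
    {"dx":0,"dy":0,"dz":20.5,"rx":0,"ry":0,"rz":0},
    {"dx":0,"dy":0,"dz":20.5,"rx":0,"ry":0,"rz":0},
    {"dx":0,"dy":0,"dz":20.5,"rx":0,"ry":0,"rz":0},
    {"dx":-4,"dy":-3.5,"dz":20.5,"rx":0,"ry":0,"rz":0}
  ]
}}

```text
clock: 3.17
position: [0.6384, -0.0265, 0.0702]
tool_rot: [-0.0, -0.707, 0.707, 0.0]
wrist_force: [0.4, -0.6, -0.5]
grip_width: 0.0003
```

```bash
python3 go.py .6439 -.0223 .0702
```

```text
pos [ 0.6384 -0.0265  0.0702] shift mm [-4.2 -5.5  0. ] rotvec [ 0. -0. -0.] F [ 0.4  -0.58 -0.46] t 3.1667 w 0.0002628272052801666 q [ 0.26  0.43 -0.26  0.   -0.88 -0.26]
```

>>> {"fn": "arm_command", "kwargs": {
  "increments": [
    {"dx":-5,"dy":-6.5,"dz":0,"rx":0,"ry":0,"rz":0},
    {"dx":-8.1,"dy":-14,"dz":0,"rx":0,"ry":0,"rz":0},
    {"dx":-9.2,"dy":-22.3,"dz":0,"rx":0,"ry":0,"rz":0},
    {"dx":-8.1,"dy":-30.5,"dz":0,"rx":0,"ry":0,"rz":0},
    {"dx":-5,"dy":-38,"dz":0,"rx":0,"ry":0,"rz":0}
  ]
}}

```text
clock: 3.58
position: [0.6779, -0.0206, 0.07]
tool_rot: [-0.0, 0.707, -0.707, 0.0]
wrist_force: [-1.2, 1.0, 0.2]
grip_width: 0.0007
```

```bash
python3 go.py .6768 -.0212 .0702
```

```text
pos [ 0.6779 -0.0206  0.07  ] shift mm [ 0.6  1.1 -0.2] rotvec [-0.     0.     0.001] F [-1.16  0.96  0.22] t 3.5833 w 0.0007008509877879556 q [ 0.26  0.49 -0.17 -0.   -0.92 -0.26]
```

>>> {"fn": "arm_command", "kwargs": {
  "increments": [
    {"dx":5,"dy":-6.5,"dz":0,"rx":0,"ry":0,"rz":0},
    {"dx":11.5,"dy":-11.5,"dz":0,"rx":0,"ry":0,"rz":0},
    {"dx":19,"dy":-14.6,"dz":0,"rx":0,"ry":0,"rz":0},
    {"dx":27.3,"dy":-15.7,"dz":0,"rx":0,"ry":0,"rz":0},
    {"dx":35.5,"dy":-14.6,"dz":0,"rx":0,"ry":0,"rz":0}
  ]
}}

```text
clock: 4.0
position: [0.6918, -0.0577, 0.07]
tool_rot: [0.0, -0.707, 0.707, -0.0]
wrist_force: [0.7, 1.6, 0.1]
grip_width: 0.0004
```

>>> {"fn": "arm_command", "kwargs": {
  "increments": [
    {"dx":3.5,"dy":1.3,"dz":0,"rx":0,"ry":0,"rz":0},
    {"dx":7,"dy":3,"dz":0,"rx":0,"ry":0,"rz":0},
    {"dx":10,"dy":5,"dz":0,"rx":0,"ry":0,"rz":0},
    {"dx":11.5,"dy":6,"dz":0,"rx":0,"ry":0,"rz":0},
    {"dx":9,"dy":4,"dz":0,"rx":0,"ry":0,"rz":0}
  ]
}}

```text
clock: 4.42
position: [0.6865, -0.0662, 0.0703]
tool_rot: [-0.0, -0.707, 0.707, 0.0]
wrist_force: [-0.5, 0.3, 0.1]
grip_width: 0.0006
```

```bash
python3 - <<'E'
from h import *
st=ctrl.get_state();c=cam("scene");s=cam("side")
save("n4.png",np.hstack([cv2.resize(x,(400,286),interpolation=cv2.INTER_CUBIC) for x in(c["color"][200:250,240:310],s["color"][180:230,358:428])]))
E
python3 go.py .6348 -.0305 .0702
```

```text
pos [ 0.6873 -0.0653  0.0701] shift mm [-34.8  52.5  -0.1] rotvec [-0. -0.  0.] F [-0.55  0.39  0.18] t 4.5167 w 0.000606998363241822 q [ 0.19  0.51 -0.13  0.   -0.93 -0.19]
```

View pics/n4.png

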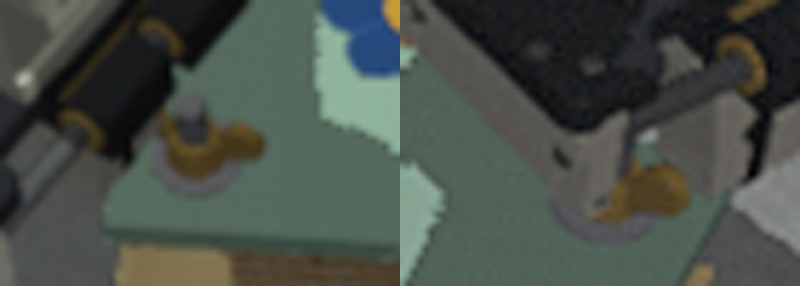

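```bash
python3 - <<'E'
from h import *
import pickle
c=pickle.load(open("scene.pkl","rb"));s=pickle.load(open("side.pkl","rb"))
f=5.714
q=pix(c,245/f+240,142/f+200,.0722);print(q,np.degrees(np.arctan2(q[1]+.0485,q[0]-.661)))
q=pix(s,265/f+358,190/f+180,.0722);print(q,np.degrees(np.arctan2(q[1]+.0485,q[0]-.661)))
E
```

```text
[ 0.66014125 -0.02887819  0.0722    ] 92.50594307375903
[ 0.6650893 -0.0659266  0.0722   ] -76.79399624628132
```

>>> {"fn": "arm_command", "kwargs": {
  "increments": [
    {"dx":-2,"dy":-3,"dz":0,"rx":0,"ry":0,"rz":0},
    {"dx":-2,"dy":-3,"dz":-15,"rx":0,"ry":0,"rz":0},
    {"dx":-2,"dy":-3,"dz":-30,"rx":0,"ry":0,"rz":0},
    {"dx":-2,"dy":-3,"dz":-35,"rx":0,"ry":0,"rz":0},
    {"dx":-12,"dy":10,"dz":-35,"rx":0,"ry":0,"rz":0}
  ]
}}

```text
clock: 4.93
position: [0.6798, -0.0542, 0.1064]
tool_rot: [0.001, -0.707, 0.707, -0.001]
wrist_force: [1.0, 0.7, -0.0]
grip_width: 0.0005
```

```bash
python3 go.py .628 -.0385 .0702
```

```text
pos [ 0.6798 -0.0542  0.1064] shift mm [-15.7  52.   36. ] rotvec [-0.004 -0.    -0.   ] F [ 1.04  0.75 -0.01] t 4.9333 w 0.0005454745525663616 q [ 0.21  0.46 -0.12  0.   -0.99 -0.21]
```

>>> {"fn": "arm_command", "kwargs": {
  "increments": [
    {"dx":-5,"dy":17,"dz":0,"rx":0,"ry":0,"rz":0},
    {"dx":-10,"dy":34,"dz":0,"rx":0,"ry":0,"rz":0},
    {"dx":-15,"dy":50,"dz":0,"rx":0,"ry":0,"rz":0},
    {"dx":-15,"dy":50,"dz":0,"rx":0,"ry":0,"rz":0},
    {"dx":-15,"dy":50,"dz":0,"rx":0,"ry":0,"rz":0}
  ]
}}

```text
clock: 5.35
position: [0.627, -0.0381, 0.1053]
tool_rot: [-0.0, 0.707, -0.707, 0.0]
wrist_force: [0.5, 0.1, 0.0]
grip_width: 0.0004
```

```bash
python3 go.py .628 -.0385 .0702;  python3 - <<'E'
from h import *
st=ctrl.get_state();c=cam("wrist");save("w5.png",c["color"][130:250,240:360],5)
import pickle;pickle.dump((st,c),open("w5.pkl","wb"))
E
```

```text
pos [ 0.627  -0.0381  0.1053] shift mm [ 0.4 -1.  35.1] rotvec [-0.     0.     0.001] F [0.5  0.07 0.03] t 5.35 w 0.0004318713494009077 q [ 0.25  0.38 -0.25  0.   -0.94 -0.25]
```

View pics/w5.png

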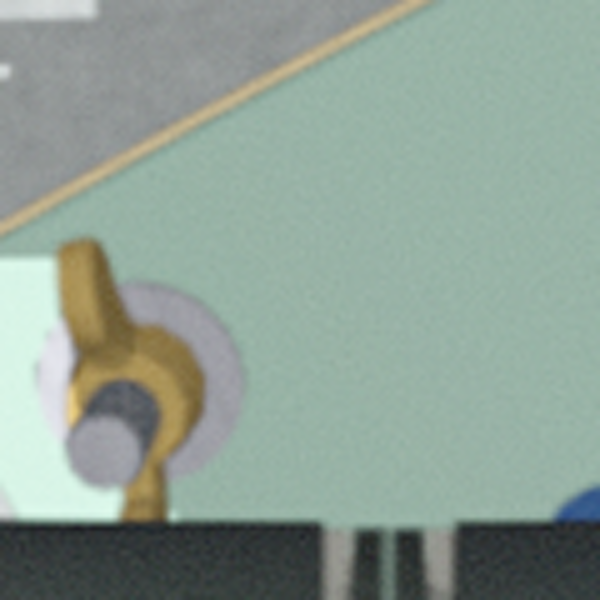

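The wrist view shows the far ear at (85,300) and the near ear at (148,495). The wing lies at about 100°, as expected, so the start pose for the second stroke is clear.

>>> {"fn": "arm_command", "kwargs": {
  "increments": [
    {"dx":0,"dy":0,"dz":12,"rx":0,"ry":0,"rz":0},
    {"dx":0,"dy":0,"dz":24,"rx":0,"ry":0,"rz":0},
    {"dx":0,"dy":0,"dz":35.3,"rx":0,"ry":0,"rz":0},
    {"dx":0,"dy":0,"dz":35.3,"rx":0,"ry":0,"rz":0},
    {"dx":-3,"dy":-3,"dz":35.3,"rx":0,"ry":0,"rz":0}
  ]
}}

```text
clock: 5.82
position: [0.6291, -0.0363, 0.0679]
tool_rot: [-0.001, -0.707, 0.707, 0.001]
wrist_force: [-0.4, -1.1, 0.1]
grip_width: 0.0003
```

```bash
python3 go.py .6387 -.0263 .0702
```

```text
pos [ 0.6291 -0.0363  0.0679] shift mm [-10.   -9.6  -2.3] rotvec [ 0.003 -0.001 -0.001] F [-0.41 -1.13  0.12] t 5.8167 w 0.0003484846833600343 q [ 0.25  0.43 -0.28 -0.   -0.87 -0.25]
```

>>> {"fn": "arm_command", "kwargs": {
  "increments": [
    {"dx":-2,"dy":-2,"dz":-1,"rx":0,"ry":0,"rz":0},
    {"dx":-7,"dy":-6,"dz":-1,"rx":0,"ry":0,"rz":0},
    {"dx":-11,"dy":-10,"dz":-1,"rx":0,"ry":0,"rz":0},
    {"dx":-14,"dy":-14.5,"dz":-1,"rx":0,"ry":0,"rz":0},
    {"dx":-17,"dy":-22,"dz":-1,"rx":0,"ry":0,"rz":0}
  ]
}}

```text
clock: 6.23
position: [0.6521, -0.0182, 0.0709]
tool_rot: [0.0, 0.707, -0.707, -0.0]
wrist_force: [-2.3, -0.9, -0.6]
grip_width: 0.0006
```

```bash
python3 go.py .6528 -.0181 .0702
```

```text
pos [ 0.6521 -0.0182  0.0709] shift mm [-0.1 -0.7  0.7] rotvec [ 0.001 -0.     0.   ] F [-2.33 -0.9  -0.56] t 6.2333 w 0.0005760004154728415 q [ 0.27  0.45 -0.23 -0.   -0.89 -0.27]
```

>>> {"fn": "arm_command", "kwargs": {
  "increments": [
    {"dx":-1.1,"dy":-8.2,"dz":0.5,"rx":0,"ry":0,"rz":0},
    {"dx":0,"dy":-16.4,"dz":0.5,"rx":0,"ry":0,"rz":0},
    {"dx":3,"dy":-24,"dz":0.5,"rx":0,"ry":0,"rz":0},
    {"dx":8,"dy":-30.5,"dz":0.5,"rx":0,"ry":0,"rz":0},
    {"dx":14.5,"dy":-35.5,"dz":0.5,"rx":0,"ry":0,"rz":0}
  ]
}}

```text
clock: 6.65
position: [0.6886, -0.0335, 0.07]
tool_rot: [0.0, 0.707, -0.707, -0.0]
wrist_force: [-1.4, 0.8, 0.3]
grip_width: 0.0007
```

```bash
python3 go.py .6914 -.0403 .0702
```

```text
pos [ 0.6886 -0.0335  0.07  ] shift mm [ 6.8 -2.8 -0.2] rotvec [0. 0. 0.] F [-1.38  0.83  0.29] t 6.65 w 0.0007212996257314233 q [ 0.23  0.5  -0.14 -0.   -0.93 -0.23]
```

>>> {"fn": "arm_command", "kwargs": {
  "increments": [
    {"dx":5,"dy":-2.3,"dz":0,"rx":0,"ry":0,"rz":0},
    {"dx":9,"dy":-3.5,"dz":0,"rx":0,"ry":0,"rz":0},
    {"dx":11.5,"dy":-3.9,"dz":0,"rx":0,"ry":0,"rz":0},
    {"dx":11.5,"dy":-3.9,"dz":0,"rx":0,"ry":0,"rz":0},
    {"dx":11.5,"dy":-3.9,"dz":0,"rx":0,"ry":0,"rz":0}
  ]
}}

```text
clock: 7.07
position: [0.6917, -0.0451, 0.0704]
tool_rot: [0.0, -0.707, 0.707, -0.0]
wrist_force: [0.3, 0.1, 0.1]
grip_width: 0.0
```

```bash
python3 go.py .6924 -.0510 .0702
```

```text
pos [ 0.6917 -0.0451  0.0704] shift mm [ 5.9 -0.7  0.2] rotvec [-0. -0. -0.] F [0.28 0.13 0.1 ] t 7.0667 w 3.2612714649240615e-05 q [ 0.22  0.51 -0.13  0.   -0.93 -0.22]
```

>>> {"fn": "arm_command", "kwargs": {
  "increments": [
    {"dx":1,"dy":-0.1,"dz":0,"rx":0,"ry":0,"rz":0},
    {"dx":2,"dy":-0.2,"dz":0,"rx":0,"ry":0,"rz":0},
    {"dx":3,"dy":-0.3,"dz":0,"rx":0,"ry":0,"rz":0},
    {"dx":4,"dy":-0.3,"dz":0,"rx":0,"ry":0,"rz":0},
    {"dx":4.5,"dy":-0.3,"dz":0,"rx":0,"ry":0,"rz":0}
  ]
}}

```text
clock: 7.48
position: [0.692, -0.0491, 0.0703]
tool_rot: [-0.0, 0.707, -0.707, 0.0]
wrist_force: [-0.7, 1.8, 0.3]
grip_width: 0.0004
```

>>> {"fn": "arm_command", "kwargs": {
  "increments": [
    {"dx":0.5,"dy":0,"dz":0,"rx":0,"ry":0,"rz":0},
    {"dx":1,"dy":0,"dz":0,"rx":0,"ry":0,"rz":0},
    {"dx":1.5,"dy":0,"dz":0,"rx":0,"ry":0,"rz":0},
    {"dx":1.5,"dy":0,"dz":0,"rx":0,"ry":0,"rz":0},
    {"dx":1.5,"dy":0,"dz":0,"rx":0,"ry":0,"rz":0}
  ]
}}

```text
clock: 7.9
position: [0.692, -0.0507, 0.0702]
tool_rot: [0.0, -0.707, 0.707, -0.0]
wrist_force: [-0.6, 1.2, -0.0]
grip_width: 0.0003
```

```bash
python3 - <<'E'
from h import *
st=ctrl.get_state();c=cam("scene");s=cam("side")
save("n6.png",np.hstack([cv2.resize(x,(400,286),interpolation=cv2.INTER_CUBIC) for x in(c["color"][200:250,240:310],s["color"][180:230,358:428])]))
E
python3 go.py .6924 -.0510 .0702
```

```text
pos [ 0.692  -0.0507  0.0702] shift mm [ 0.3 -0.4  0. ] rotvec [ 0. -0.  0.] F [ 0.29  0.95 -0.35] t 8.0 w 0.00032071693974902813 q [ 0.21  0.51 -0.13  0.   -0.93 -0.21]
```

View pics/n6.png

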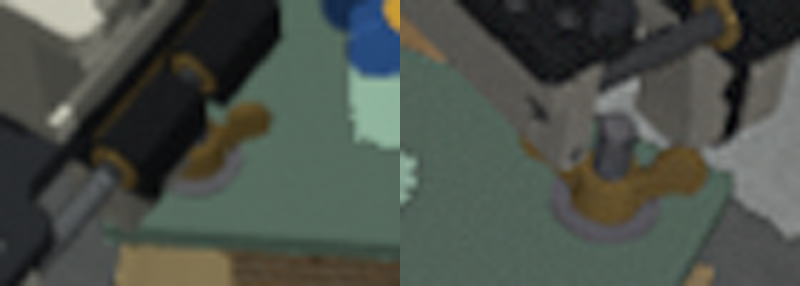

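```bash
python3 - <<'E'
from h import *
import pickle
c=pickle.load(open("scene.pkl","rb"));s=pickle.load(open("side.pkl","rb"))
f=5.714
for q in (pix(c,254/f+240,120/f+200,.0717),pix(s,284/f+358,170/f+180,.0717)):
  print(q,np.degrees(np.arctan2(q[1]+.0485,q[0]-.661)))
E
```

```text
[ 0.65126688 -0.03154474  0.0717    ] 119.85786485191659
[ 0.67430452 -0.06277557  0.0717    ] -47.016455034007656
```

>>> {"fn": "arm_command", "kwargs": {
  "increments": [
    {"dx":0.5,"dy":0,"dz":0,"rx":0,"ry":0,"rz":0},
    {"dx":1,"dy":0,"dz":0,"rx":0,"ry":0,"rz":0},
    {"dx":1.5,"dy":0,"dz":0,"rx":0,"ry":0,"rz":0},
    {"dx":2,"dy":0,"dz":0,"rx":0,"ry":0,"rz":0},
    {"dx":2,"dy":0,"dz":0,"rx":0,"ry":0,"rz":0}
  ]
}}

```text
clock: 8.42
position: [0.692, -0.0527, 0.0702]
tool_rot: [-0.0, -0.707, 0.707, -0.0]
wrist_force: [0.6, -0.0, -0.6]
grip_width: 0.0004
```

>>> {"fn": "arm_command", "kwargs": {
  "increments": [
    {"dx":0.5,"dy":0,"dz":0,"rx":0,"ry":0,"rz":0},
    {"dx":1,"dy":0,"dz":0,"rx":0,"ry":0,"rz":0},
    {"dx":1.5,"dy":0,"dz":0,"rx":0,"ry":0,"rz":0},
    {"dx":1.5,"dy":0,"dz":0,"rx":0,"ry":0,"rz":0},
    {"dx":1.5,"dy":0,"dz":0,"rx":0,"ry":0,"rz":0}
  ]
}}

```text
clock: 8.83
position: [0.6919, -0.0542, 0.0702]
tool_rot: [-0.0, -0.707, 0.707, 0.0]
wrist_force: [0.2, 1.0, 0.3]
grip_width: 0.0005
```

>>> {"fn": "arm_command", "kwargs": {
  "increments": [
    {"dx":0.5,"dy":0,"dz":0,"rx":0,"ry":0,"rz":0},
    {"dx":1,"dy":0,"dz":0,"rx":0,"ry":0,"rz":0},
    {"dx":1.5,"dy":0,"dz":0,"rx":0,"ry":0,"rz":0},
    {"dx":1.5,"dy":0,"dz":0,"rx":0,"ry":0,"rz":0},
    {"dx":1.5,"dy":0,"dz":0,"rx":0,"ry":0,"rz":0}
  ]
}}

```text
clock: 9.25
position: [0.692, -0.0557, 0.0702]
tool_rot: [-0.0, -0.707, 0.707, -0.0]
wrist_force: [0.0, 0.5, -1.1]
grip_width: 0.0005
```

>>> {"fn": "arm_command", "kwargs": {
  "increments": [
    {"dx":0.4,"dy":0,"dz":0,"rx":0,"ry":0,"rz":0},
    {"dx":0.8,"dy":0,"dz":0,"rx":0,"ry":0,"rz":0},
    {"dx":1.2,"dy":0,"dz":0,"rx":0,"ry":0,"rz":0},
    {"dx":1.5,"dy":0,"dz":0,"rx":0,"ry":0,"rz":0},
    {"dx":1.5,"dy":0,"dz":0,"rx":0,"ry":0,"rz":0}
  ]
}}

```text
clock: 9.67
position: [0.6919, -0.0572, 0.0702]
tool_rot: [-0.0, -0.707, 0.707, 0.0]
wrist_force: [0.0, 0.8, -0.1]
grip_width: 0.0004
```

```bash
python3 - <<'E'
from h import *
c=cam("scene");s=cam("side");print(np.mean([ctrl.get_state()["wrist_force"]],0))
save("n7.png",np.hstack([cv2.resize(x,(400,286),interpolation=cv2.INTER_CUBIC) for x in(c["color"][200:250,240:310],s["color"][180:230,358:428])]))
E
```

```text
[0.41673558 1.21327502 0.18110377]
```

View pics/n7.png

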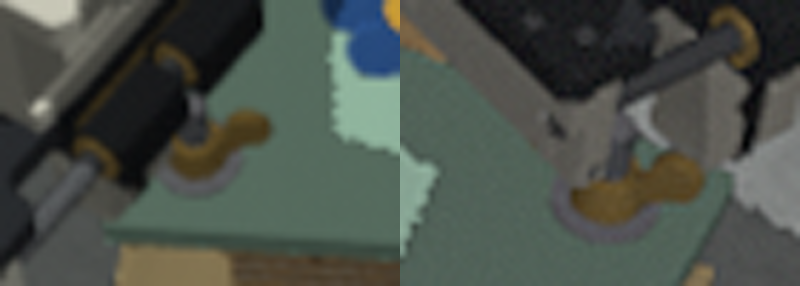

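>>> {"fn": "arm_command", "kwargs": {
  "increments": [
    {"dx":0.5,"dy":0,"dz":0,"rx":0,"ry":0,"rz":0},
    {"dx":1,"dy":0,"dz":0,"rx":0,"ry":0,"rz":0},
    {"dx":1.5,"dy":0.2,"dz":0,"rx":0,"ry":0,"rz":0},
    {"dx":2,"dy":0.3,"dz":0,"rx":0,"ry":0,"rz":0},
    {"dx":2,"dy":0.3,"dz":0,"rx":0,"ry":0,"rz":0}
  ]
}}

```text
clock: 10.18
position: [0.6917, -0.0592, 0.0703]
tool_rot: [0.0, -0.707, 0.707, -0.0]
wrist_force: [1.1, 0.1, 0.3]
grip_width: 0.0004
```

```bash
python3 - <<'E'
from h import *
import pickle
c=pickle.load(open("scene.pkl","rb"));s=pickle.load(open("side.pkl","rb"))
f=5.714
for q in (pix(c,253/f+240,127/f+200,.0717),pix(s,280/f+358,178/f+180,.0717)):
  print(q,np.degrees(np.arctan2(q[1]+.0485,q[0]-.661)))
print(ctrl.get_state()["wrist_force"],ctrl.get_state()["position"])
E
```

```text
[ 0.6536974  -0.03025123  0.0717    ] 111.80977764295677
[ 0.67155087 -0.06443027  0.0717    ] -56.48287497507429
[1.08003016 0.12798471 0.27442169] [ 0.69166674 -0.05924981  0.07025369]
```

>>> {"fn": "arm_command", "kwargs": {
  "increments": [
    {"dx":0.5,"dy":0.1,"dz":0,"rx":0,"ry":0,"rz":0},
    {"dx":1,"dy":0.2,"dz":0,"rx":0,"ry":0,"rz":0},
    {"dx":1.5,"dy":0.3,"dz":0,"rx":0,"ry":0,"rz":0},
    {"dx":2,"dy":0.4,"dz":0,"rx":0,"ry":0,"rz":0},
    {"dx":2,"dy":0.4,"dz":0,"rx":0,"ry":0,"rz":0}
  ]
}}

```text
clock: 10.6
position: [0.6914, -0.0611, 0.0703]
tool_rot: [0.0, -0.707, 0.707, -0.0]
wrist_force: [0.7, 0.7, 0.5]
grip_width: 0.0002
```

>>> {"fn": "arm_command", "kwargs": {
  "increments": [
    {"dx":0.5,"dy":0.1,"dz":0,"rx":0,"ry":0,"rz":0},
    {"dx":1,"dy":0.2,"dz":0,"rx":0,"ry":0,"rz":0},
    {"dx":1,"dy":0.2,"dz":0,"rx":0,"ry":0,"rz":0},
    {"dx":1,"dy":0.2,"dz":0,"rx":0,"ry":0,"rz":0},
    {"dx":1,"dy":0.2,"dz":0,"rx":0,"ry":0,"rz":0}
  ]
}}

```text
clock: 11.02
position: [0.6912, -0.0621, 0.0703]
tool_rot: [-0.0, 0.707, -0.707, 0.0]
wrist_force: [1.7, 1.9, 0.8]
grip_width: 0.0005
```

```bash
python3 - <<'E'
from h import *
c=cam("scene");s=cam("side");print(ctrl.get_state()["wrist_force"])
n=np.hstack([cv2.resize(x,(400,286),interpolation=cv2.INTER_CUBIC) for x in(c["color"][200:250,240:310],s["color"][180:230,358:428])])
save("n8.png",n)
for f in("nut0","n4","n6","n7","n8"):
    im=cv2.imread(f"pics/{f}.png").astype(int);m=(im[:,:,2]-im[:,:,0]>45)&(np.abs(im[:,:,2]-im[:,:,1])<70)
    for x0,x1,y1 in((215,300,200),(630,740,230)):
        yy,xx=np.nonzero(m[90:y1,x0:x1]);print(f,x0,len(xx),(xx.mean()+x0).round(1),(yy.mean()+90).round(1),xx.max()+x0,yy.min()+90)
E
```

```text
[1.22221609 1.71208392 0.4373912 ]
nut0 215 563 224.4 154.1 237 123
nut0 630 775 637.5 191.1 647 159
n4 215 461 237.2 135.8 259 126
n4 630 811 667.4 183.9 686 163
n6 215 500 237.9 119.9 264 105
n6 630 2356 667.1 175.4 703 149
n7 215 512 238.2 125.2 264 113
n7 630 1936 667.6 180.1 700 156
n8 215 485 239.8 126.2 264 115
n8 630 1600 668.5 181.5 698 157
```

View pics/n8.png

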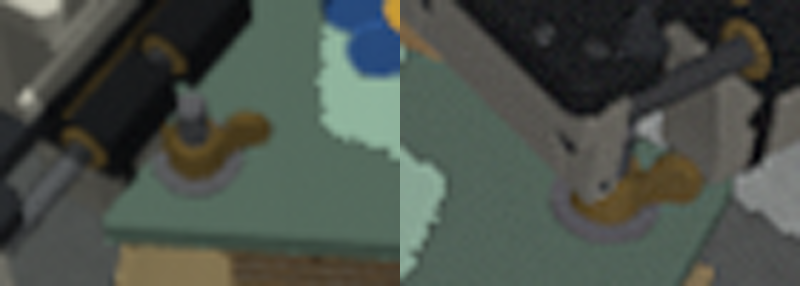

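>>> {"fn": "arm_command", "kwargs": {
  "increments": [
    {"dx":0.3,"dy":0.5,"dz":0,"rx":0,"ry":0,"rz":0},
    {"dx":0.6,"dy":1,"dz":0,"rx":0,"ry":0,"rz":0},
    {"dx":1,"dy":1.5,"dz":0,"rx":0,"ry":0,"rz":0},
    {"dx":1,"dy":1.5,"dz":0,"rx":0,"ry":0,"rz":0},
    {"dx":1,"dy":1.5,"dz":0,"rx":0,"ry":0,"rz":0}
  ]
}}

```text
clock: 11.53
position: [0.6901, -0.063, 0.0704]
tool_rot: [-0.0, 0.707, -0.707, 0.0]
wrist_force: [4.1, 2.6, 0.0]
grip_width: 0.0006
```

>>> {"fn": "arm_command", "kwargs": {
  "increments": [
    {"dx":0.3,"dy":0.5,"dz":0,"rx":0,"ry":0,"rz":0},
    {"dx":0.6,"dy":1,"dz":0,"rx":0,"ry":0,"rz":0},
    {"dx":1,"dy":1.5,"dz":0,"rx":0,"ry":0,"rz":0},
    {"dx":1,"dy":1.5,"dz":0,"rx":0,"ry":0,"rz":0},
    {"dx":1,"dy":1.5,"dz":0,"rx":0,"ry":0,"rz":0}
  ]
}}

```text
clock: 11.95
position: [0.6887, -0.0642, 0.0705]
tool_rot: [-0.0, 0.707, -0.707, 0.0]
wrist_force: [5.7, 1.2, -0.7]
grip_width: 0.0003
```

```bash
cat > m.py <<'E'
from h import *
c=cam("scene");s=cam("side");print(ctrl.get_state()["wrist_force"])
n=np.hstack([cv2.resize(x,(400,286),interpolation=cv2.INTER_CUBIC) for x in(c["color"][200:250,240:310],s["color"][180:230,358:428])])
save("n9.png",n)
for f in("n8","n9"):
    im=cv2.imread(f"pics/{f}.png").astype(int);m=(im[:,:,2]-im[:,:,0]>45)&(np.abs(im[:,:,2]-im[:,:,1])<70)
    for x0,x1,y1 in((215,300,200),(630,740,230)):
        yy,xx=np.nonzero(m[90:y1,x0:x1]);print(f,x0,len(xx),(xx.mean()+x0).round(1),(yy.mean()+90).round(1),xx.max()+x0,yy.min()+90)
E
python3 m.py
```

```text
[ 4.43977487  1.69805682 -0.0692078 ]
n8 215 485 239.8 126.2 264 115
n8 630 1600 668.5 181.5 698 157
n9 215 424 237.7 119.2 261 109
n9 630 1646 666.4 189.1 698 166
```

Force has risen to about 6 N with almost no further turn, so the stop is reached. I'll back off, lift and check from above.

>>> {"fn": "arm_command", "kwargs": {
  "increments": [
    {"dx":-2,"dy":-4,"dz":0,"rx":0,"ry":0,"rz":0},
    {"dx":-4,"dy":-8,"dz":0,"rx":0,"ry":0,"rz":0},
    {"dx":-4,"dy":-8,"dz":-20,"rx":0,"ry":0,"rz":0},
    {"dx":-4,"dy":-8,"dz":-50,"rx":0,"ry":0,"rz":0},
    {"dx":-4,"dy":-8,"dz":-82,"rx":0,"ry":0,"rz":0}
  ]
}}

```text
clock: 12.47
position: [0.6941, -0.0605, 0.1509]
tool_rot: [-0.003, -0.707, 0.707, 0.002]
wrist_force: [0.2, 0.1, 0.8]
grip_width: 0.0008
```

>>> {"fn": "arm_command", "kwargs": {
  "increments": [
    {"dx":-5,"dy":20,"dz":0,"rx":0,"ry":0,"rz":0},
    {"dx":-12,"dy":40,"dz":0,"rx":0,"ry":0,"rz":0},
    {"dx":-20,"dy":65,"dz":0,"rx":0,"ry":0,"rz":0},
    {"dx":-20,"dy":65,"dz":0,"rx":0,"ry":0,"rz":0},
    {"dx":-20,"dy":65,"dz":0,"rx":0,"ry":0,"rz":0}
  ]
}}

```text
clock: 12.88
position: [0.6297, -0.04, 0.1525]
tool_rot: [0.001, 0.707, -0.707, -0.0]
wrist_force: [0.4, -0.3, -0.4]
grip_width: 0.0008
```

>>> {"fn": "arm_command", "kwargs": {
  "increments": [
    {"dx":0,"dy":0,"dz":0,"rx":0,"ry":0,"rz":0},
    {"dx":0,"dy":0,"dz":0,"rx":0,"ry":0,"rz":0},
    {"dx":0,"dy":0,"dz":0,"rx":0,"ry":0,"rz":0}
  ]
}}

```text
clock: 13.13
position: [0.6315, -0.0404, 0.1518]
tool_rot: [-0.0, -0.707, 0.707, 0.0]
wrist_force: [0.2, -0.1, 0.9]
grip_width: 0.0003
```

```bash
python3 - <<'E'
from h import *
st=ctrl.get_state();c=cam("wrist");save("w9.png",c["color"][100:250,220:420],4)
import pickle;pickle.dump((st,c),open("w9.pkl","wb"));print(st["position"],st["clock"],st["dq"].round(3))
E
```

```text
[ 0.6314627 -0.0403727  0.1517599] 13.1333 [-0.001 -0.    -0.001  0.     0.003  0.001]
```

View pics/w9.png

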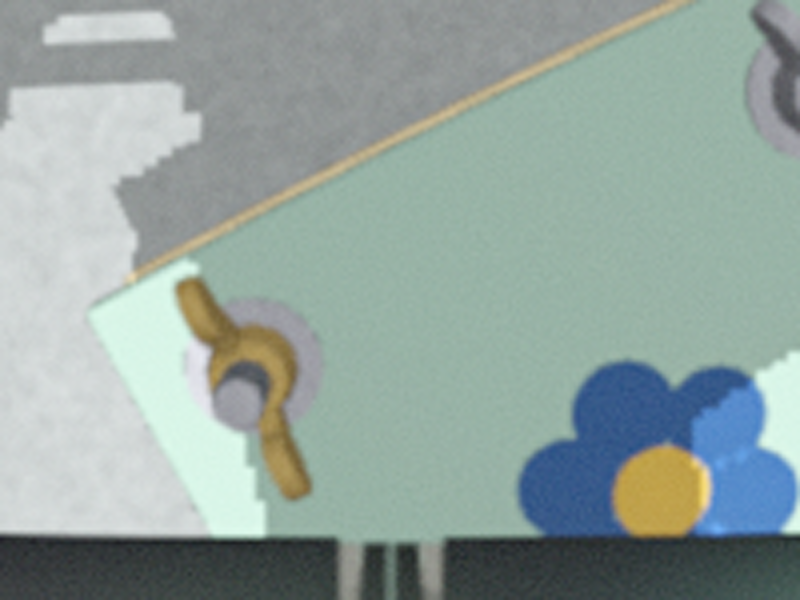

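```bash
python3 - <<'E'
from h import *
import pickle
st,c=pickle.load(open("w9.pkl","rb"))
W=lambda u,v,z:wpix(c,st,u/4+220,v/4+100,z)
an=lambda a,b:np.degrees(np.arctan2(*(a-b)[1::-1]))
e1,e2=W(188,287,.0715),W(299,493,.0715);k=W(90,310,.052);l=W(210,532,.052);r=W(690,1,.052)
print("wing",an(e1,e2),"edge",an(k,l),"other edge",an(r,k)+0,"axis",W(240,402,.084),W(253,365,.054),"corner",k)
print("flower",W(662,492,.052))
E
```

```text
wing -63.68859028158526 edge -64.45795830070844 other edge -152.50938309734724 axis [ 0.65782567 -0.05101311  0.084     ] [ 0.65851258 -0.05087025  0.054     ] corner [ 0.69407273 -0.06275186  0.052     ]
flower [ 0.56821075 -0.02119852  0.052     ]
```

```bash
python3 -c "
from rig import ctrl;print(ctrl.hand_in());print(ctrl.get_state()['clock'])"
```

```text
the job is handed in; nothing more can be done
None
the job is handed in; nothing more can be done
```

I spun the brass nut clockwise about 0.85 turn, in two strokes of the closed fingertips round its bolt, until the push force rose from 1–2 N to about 6 N at the stop. I then backed off, lifted clear of everything and handed in at 13.1 s. No verdict was reported.

- **Nut:** in the last wrist picture the wings lie within about 1–1.5° of the press's x axis. The limit is 14°.
- **Press:** it lies flat and moved about 2–4 mm and 2–3° by my estimate, within its 30 mm limit. It probably slipped in the final push, though part of that is calibration error.
- **Disagreement:** during the last push my contact model put the wings 10–20° further round than the pictures did. I went by the pictures and the rise in force.
- **Bystanders:** I did not measure the egg, glue stick and pen again at the end. The tool kept well clear of them throughout.

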